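# Fill the bead case

### The arm

A 7-joint arm with a two-finger parallel gripper is mounted at the origin on the work surface. World frame = base frame: x ahead of the robot, y to its left, z up, the work surface at z = 0. Lengths are in m, angles in degrees, forces in N, time in s.
With the tool pointing down it reaches from about 0.425 to 0.875 m from the base axis. Payload 4.7 kg.
Tool frame: the origin (TCP) lies at the very end of the fingers, on their centre line; the grasp point (between the pads) lies 19 mm behind it; z points along the fingers, y is the line along which they close (so a half turn about z gives the same grasp; the last joint's range is limited). The gripper opens to 87 mm and grips with 3 to 60 N. Pads are 19 mm wide; open, the fingers measure 117 mm over their backs; the gripper's body (75 mm by 190 mm) begins 51 mm behind the grasp point.
Start: joints at [70.537, 18.392, -4.016, 83.108, 1.295, 78.541, -3.26], TCP at [0.225, -0.61, 0.193] pointing down, gripper open.
Joint ranges: [-163.93, 163.93], [-17.29, 119.83], [-79.2, 71.16], [3.27, 140.29], [-89.18, 269.18], [5.43, 117.66], [-154.24, 154.24]. Speed limits (degrees/s): [147.25, 147.25, 180, 180, 180, 180, 180].

### API

Orientations are given as [roll, pitch, yaw] about the fixed x, y, z axes, in that order (R = Rz(yaw) Ry(pitch) Rx(roll)).
In Python, from cell import get_obs, cams, ticket, finder gives the robot as it stands.
- The arm moves only by the shell command python3 -m creep 'ROWS' [FORCE]. ROWS is text: rows parted by semicolons, each of 5 numbers parted by spaces: the shift along the world's x, y, z in m, then the turn about the world's z in degrees, then the finger opening in m, from 0 to 0.087. A call has 1 to 8 rows; each row shifts and turns the commanded pose from where the row before left it; what a row does not reach is not made up. A row lasts 1/8 s, in which the tool goes at most 62.5 mm and 10.7 degrees, less where a joint would pass 70% of its speed; a pose out of reach is approached as far as the arm can. A call with a gripper value outside its range is refused whole. The fingers move at their own pace and stop on an object; FORCE is the grip in N (left out, the last holds). Time passes only in rows, so rows that do not move let the fingers close. It gives the time, the measured TCP pose, the force, the opening and the grip force at its end, in the units of the state.
- get_obs(): the state, without advancing time (a new reading comes with each control period).
- cams.read_camera(name): name is "side" or "top"; returns the picture (384x512x3 uint8, red, green, blue); there is no depth.
- cams.calibration(name): a dict with "fx", "fy", "cx", "cy" (pixels), "extrinsics" (4x4, takes a point from world to camera coordinates). Camera axes: x right, y down, z forward; pixel columns grow to the right and rows downward; lengths in m; the calibration is good to about 2 mm. A picture is of the moment at which its call begins. calibration takes no time and is no camera call.
- ticket.sign_off(): hands the job in; it is judged then, once.
Trained networks look in the newest picture that a camera, given by its name, has taken for a name from the list of things; names that differ only in an ending like _2 or _b are one class to them, and where a whole thing is asked for, a point or a joint stands for the part that bears it (a point fixed in the world has none). Each returns a list of dicts, best first, with "p" (0 to 1); they miss things now and then, are a little off and sometimes report something else, mostly with a low value. They report only what shows in the picture. A call takes as long as a camera call. They do not tell look-alikes from the thing itself.
- finder.masks_of(name, camera): "mask" (384x512 bool, what is visible of it) and "xy" ([column, row] in pixels, amid what is visible of it).
- finder.tip_of(name, camera): "xy" ([column, row] in pixels: a listed point, or the origin of a listed thing).
The state is a dict: "time_s": time; "qpos": joint angles; "joint_velocities": joint speeds; "effort": joint torques, N m; "tool_pos": TCP position; "tool_rot": TCP orientation; "force": force on the tool from outside, world axes, zero at the start; "wrist_torque": the same for the moment, N m; "grip_width": finger opening in m; "grasp_force": force on a finger pad.
Only numpy, scipy, OpenCV 4.12 (cv2) and the standard library are available. Lean on these libraries where they do the work, as an engineer would, in place of code of your own. Each camera call takes 0.05 s, during which the arm holds its last target. There are 200 camera calls.

### The job

Get the bead case ready for the craft class: slide its lid fully open by the teal rib, then pick up the white cup and pour all eight beads into the open well. Leave the lid open, stand the empty cup upright on its yellow mat again, and do not disturb the other things on the table.

Things in the scene. Friction and masses are not known exactly. Their poses are not given: they have to be found in the camera images.
- case: fixed oak bead case, 264 (x) x 144 (y) x 75 mm high. Origin at table height under the centre of the well in its front half; z up, +x to the covered rear half. Well 124 x 124 mm inside, floor at 6 mm, wall tops at 66 mm, walls 10 mm; outside it spans x -72 to +192 mm. Guide rails on its long sides (6 mm wide, tops at 75 mm) flank the lid
- lid (a joint): flat cream lid (132 x 126 x 6 mm, top face 72 mm above the table) that slides on the case along the case's +x, away from the well: 0 = shut, over the well; 0.12 m = fully open, at its stop over the rear half. Slides with about 2 N and stays where left
- lid_grip (a point): centre of the top of the teal finger rib on the lid: rib 12 mm thick (case x), 60 mm long (case y), rises 24 mm from the lid to 96 mm above the table. With the lid shut it lies 40 mm to the -x side of the well's centre
- mat: fixed yellow square mat, 130 x 130 x 4 mm; origin at table height under its centre
- cup: white open cup, no handle, 80 mm tall, outside diameter 56 mm at the base and 68 mm at the rim, wall 3 mm, floor 4 mm, about 70 g empty. Origin at the centre of its underside, z up to the mouth. Starts on the mat with the eight beads in it
- bead0: round glass bead (pink, yellow or teal), 19 mm across, 10 g; origin at its centre; starts in the cup
- bead1: round glass bead (pink, yellow or teal), 19 mm across, 10 g; origin at its centre; starts in the cup
- bead2: round glass bead (pink, yellow or teal), 19 mm across, 10 g; origin at its centre; starts in the cup
- bead3: round glass bead (pink, yellow or teal), 19 mm across, 10 g; origin at its centre; starts in the cup
- bead4: round glass bead (pink, yellow or teal), 19 mm across, 10 g; origin at its centre; starts in the cup
- bead5: round glass bead (pink, yellow or teal), 19 mm across, 10 g; origin at its centre; starts in the cup
- bead6: round glass bead (pink, yellow or teal), 19 mm across, 10 g; origin at its centre; starts in the cup
- bead7: round glass bead (pink, yellow or teal), 19 mm across, 10 g; origin at its centre; starts in the cup
- paint_bottle: bystander: pink paint bottle with a white cap, 52 mm across, 160 mm tall; origin at the centre of its underside
- paint_jar: bystander: small blue paint jar with a white lid, 56 mm across, 58 mm tall; origin at the centre of its underside
- glue_stick: bystander: orange glue stick with a white cap, standing, 29 mm across, 90 mm tall; origin at the centre of its underside
- tape_roll: bystander: beige roll of tape lying flat, 96 mm across, 24 mm high; origin at the centre of its underside
- foam_brush: bystander: foam brush lying flat: pale stick 120 mm long, dark foam head 45 mm square, 20 mm high; origin between stick and head
There are look-alikes about, which are no part of the job. What is shaped like the cup but red is not meant. Of the things that look like the mat, the smaller one is meant.

How it is judged:
By the outcome, as a careful person would: the job done as asked, in the order asked, and still so for the second after the job is handed in, with the robot touching nothing.
It also fails if it takes over 64 s, if anything falls off the work surface, if the arm or the gripper's body presses on something with over 40 N, if the wrist force passes 120 N, or if a joint passes its speed limit or range.

## Working session

There is one attempt and no reset: what is moved stays moved. The work goes in short steps, Python scripts to look and compute and a shell command to move; the robot and the scene stay as the last step left them, time stands still between calls to the robot, and variables do not carry over. Pictures are saved under pics/ and viewed, at most 10 in all, crops included, and the job is handed in when it is done.

```bash
mkdir -p pics; ls; cat > look.py <<'E'
import sys,cv2
from cell import cams
a,b=[cams.read_camera(n) for n in("top","side")]
cv2.imwrite(f"pics/{sys.argv[1]}_top.png",cv2.resize(a[:,:,::-1],(800,600),interpolation=2))
cv2.imwrite(f"pics/{sys.argv[1]}_side.png",cv2.resize(b[:,:,::-1],(800,600),interpolation=2))
E
python3 look.py a; python3 - <<'E'
from cell import get_obs,cams,finder
o=get_obs();print(o['time_s'],o['tool_pos'],o['tool_rot'],o['grip_width'])
for c in("top","side"):
  k=cams.calibration(c);print(c,k)
  for n in("lid","lid_grip","case","mat","cup","paint_bottle","paint_jar","glue_stick","tape_roll","foam_brush"):
    print(n,[(round(float(d['p']),2),[round(float(v)) for v in d['xy']]) for d in finder.tip_of(n,c)][:3] if n!='lid' else '')
E
```

```text
pics
0.1 [ 0.22497415 -0.60922641  0.19216354] [-1.79899188e+02  5.53608362e-03  2.02747118e+01] 0.08673467484033145
top {'fx': 490.7771546630259, 'fy': 490.7771546630259, 'cx': 261.06493859328305, 'cy': 189.0581958957325, 'extrinsics': array([[ 7.84269553e-04, -9.99924151e-01,  1.22913794e-02,
        -5.88769820e-03],
       [-9.82213971e-01, -3.07813535e-03, -1.87739821e-01,
         5.47777123e-01],
       [ 1.87763416e-01, -1.19255259e-02, -9.82141885e-01,
         1.67548034e+00],
       [ 0.00000000e+00,  0.00000000e+00,  0.00000000e+00,
         1.00000000e+00]])}
lid 
lid_grip [(0.81, [319, 201])]
case [(0.83, [312, 198])]
mat [(0.98, [197, 265]), (0.91, [201, 194])]
cup [(0.81, [207, 147]), (0.65, [195, 182]), (0.6, [198, 189])]
paint_bottle [(0.89, [262, 128])]
paint_jar [(0.66, [261, 223])]
glue_stick [(0.51, [259, 168])]
tape_roll [(0.52, [384, 219])]
foam_brush [(0.79, [124, 216])]
side {'fx': 463.1122542192693, 'fy': 463.1122542192693, 'cx': 255.6501977418853, 'cy': 191.26980969322986, 'extrinsics': array([[-0.97826653, -0.20679786, -0.0151404 ,  0.51384086],
       [-0.09287455,  0.50228872, -0.85969783,  0.10233513],
       [ 0.18538852, -0.83960746, -0.51057851,  1.42013059],
       [ 0.        ,  0.        ,  0.        ,  1.        ]])}
lid 
lid_grip [(0.89, [276, 152])]
case [(0.87, [268, 178]), (0.21, [242, 318])]
mat [(0.82, [327, 253]), (0.77, [236, 245]), (0.24, [235, 244])]
cup [(0.9, [190, 233]), (0.65, [234, 242]), (0.24, [266, 179])]
paint_bottle [(0.78, [182, 205])]
paint_jar [(0.72, [285, 208])]
glue_stick [(0.65, [268, 178]), (0.53, [229, 202])]
tape_roll [(0.5, [296, 150])]
foam_brush [(0.95, [242, 319])]
```

View pics/a_top.png

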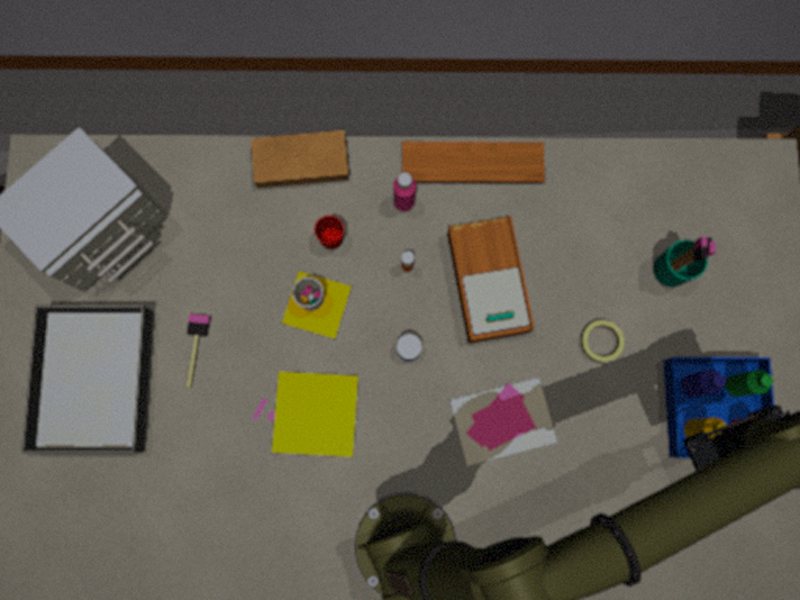

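View pics/a_side.png

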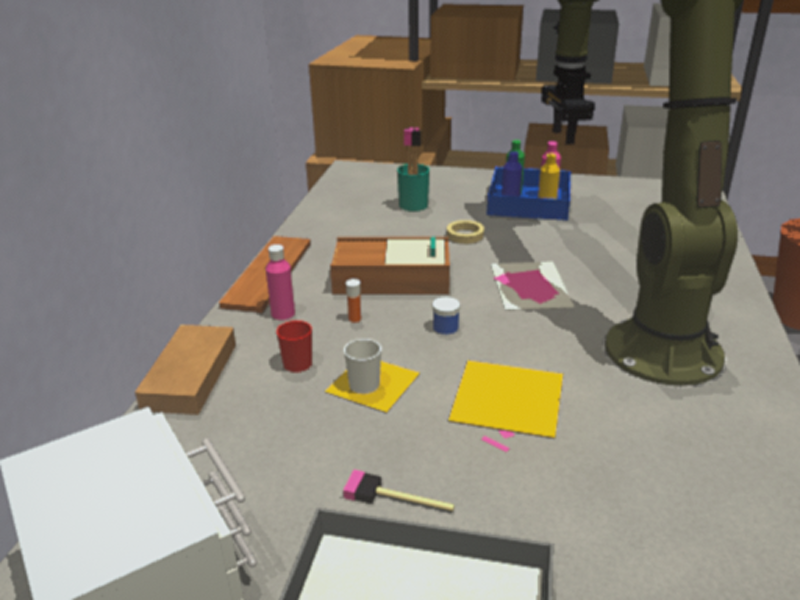

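Top view: the case (lid shut, rib toward the robot) spans about (450,220)–(530,338). The white cup is at (309,292) on the small mat, centred near (317,305). The red decoy is at (330,231) and the big mat at (315,413). Next I fit the models to the masks in both views.

```bash
cat > fit.py <<'E'
import numpy as np,cv2
from scipy.optimize import minimize
from cell import cams,finder
K={c:cams.calibration(c) for c in("top","side")}
def proj(P,c):
    k=K[c];q=(k["extrinsics"]@np.c_[P,np.ones(len(P))].T)[:3]
    return np.c_[k["fx"]*q[0]/q[2]+k["cx"],k["fy"]*q[1]/q[2]+k["cy"]]
def tri(uv):
    A=[]
    for c,(u,v) in uv.items():
        k=K[c];E=k["extrinsics"]
        A+=[k["fx"]*E[0]+(k["cx"]-u)*E[2],k["fy"]*E[1]+(k["cy"]-v)*E[2]]
    A=np.array(A);return np.linalg.lstsq(A[:,:3],-A[:,3],rcond=None)[0]
def box(x0,x1,y0,y1,z0,z1): return np.array([[x,y,z] for x in(x0,x1) for y in(y0,y1) for z in(z0,z1)])
a=np.linspace(0,2*np.pi,40)
cup=np.r_[np.c_[.028*np.cos(a),.028*np.sin(a),0*a],np.c_[.034*np.cos(a),.034*np.sin(a),0*a+.08]]
S=4
def fit(model,masks,x0):
    """pose x,y,z,yaw whose silhouette hull best matches the masks"""
    big={c:cv2.resize(m.astype(np.uint8),None,fx=S,fy=S,interpolation=0)>0 for c,m in masks.items()}
    def cost(p,f=None):
        c_,s_=np.cos(p[3]),np.sin(p[3]);P=model@np.array([[c_,s_,0],[-s_,c_,0],[0,0,1]])+p[:3];t=0
        for c,m in big.items():
            h=cv2.convexHull(((proj(P,c)+.5)*S*16).astype(np.int32)).reshape(-1,2)
            im=np.zeros(m.shape,np.uint8);cv2.fillConvexPoly(im,h,1,shift=4);im=im>0
            t+=1-(im&m).sum()/(im|m).sum()
        return t
    for _ in range(3):
        s=np.vstack([x0]+[np.array(x0)+d for d in np.diag([.01,.01,.01,.1])])
        r=minimize(cost,x0,method="Nelder-Mead",options=dict(initial_simplex=s,xatol=1e-5,fatol=1e-5));x0=r.x
    return r.x,r.fun
def mask(name,c,near):
    L=finder.masks_of(name,c);return min(L,key=lambda d:np.hypot(*(np.array(d["xy"])-near)))["mask"]
E
cat > m1.py <<'E'
from fit import *
for c in K: cams.read_camera(c)
near={"case":((312,178),(250,170)),"cup":((198,188),(232,234)),"mat":((203,195),(238,246))}
g={"case":[.55,-.16,0,-.1],"cup":[.55,.19,0,0],"mat":[.55,.17,0,.3]}
M={"case":box(-.072,.192,-.072,.072,0,.072),"cup":cup,"mat":box(-.065,.065,-.065,.065,0,.004)}
for n in near:
    m={c:mask(n,c,near[n][i]) for i,c in enumerate(K)}
    print(n,[(int(v.sum()),np.round(np.argwhere(v).mean(0)[::-1]).tolist()) for v in m.values()])
    x,f=fit(M[n],m,g[n]);print("  xyz",x[:3].round(4),"yaw",np.degrees(x[3]).round(1),"1-IoU sum",round(f,3))
t={c:finder.tip_of("lid_grip",c)[0]["xy"] for c in K};print("rib tip",tri(t).round(4))
for n,i in(("paint_bottle",0),("paint_jar",0),("tape_roll",0),("glue_stick",0)):
    u=np.array(finder.masks_of(n,"top")[0]["xy"]);print(n,u, end=' ')
mk={}
for c in K:
    h=cv2.cvtColor(cams.read_camera(c),cv2.COLOR_RGB2HSV);q=cv2.inRange(h,(75,90,60),(100,255,255))
    k,l,s,ce=cv2.connectedComponentsWithStats(q);j=min(range(1,k),key=lambda j:np.hypot(*(ce[j]-t[c])));mk[c]=ce[j];print(c,ce[j],s[j])
print("rib colour",tri(mk).round(4))
E
python3 m1.py
```

```text
case [(3292, [314.0, 179.0]), (2673, [251.0, 170.0])]
  xyz [ 0.5268 -0.2019  0.    ] yaw 9.9 1-IoU sum 0.072
cup [(199, [196.0, 186.0]), (692, [232.0, 233.0])]
  xyz [0.5486 0.2186 0.0041] yaw -6.0 1-IoU sum 0.526
mat [(843, [205.0, 198.0]), (917, [241.0, 248.0])]
  xyz [ 0.5333  0.2038 -0.0007] yaw 74.7 1-IoU sum 0.71
rib tip [ 0.4919 -0.2105  0.0935]
paint_bottle [258.3 126.1] paint_jar [265.7 224. ] tape_roll [382.1 226.5] Traceback (most recent call last):
  File "m1.py", line 12, in <module>
    u=np.array(finder.masks_of(n,"top")[0]["xy"]);print(n,u, end=' ')
               ~~~~~~~~~~~~~~~~~~~~~~~~^^^
IndexError: list index out of range
```

```bash
cat > m2.py <<'E'
from fit import *
for c in K: cams.read_camera(c)
def hull(m):
    o=np.zeros(m.shape,np.uint8);h=cv2.convexHull(np.argwhere(m)[:,::-1].astype(np.int32));cv2.fillConvexPoly(o,h,1);return o>0
cm={c:hull(mask("cup",c,n)) for c,n in(("top",(198,188)),("side",(232,234)))}
x,f=fit(cup,cm,[.55,.21,0,0]);print("cup",x.round(4),f,[int(v.sum()) for v in cm.values()])
x,f=fit(cup,{"side":cm["side"]},x);print("cup side only",x.round(4),f)
mm={}
for c,n in(("top",(203,195)),("side",(238,246))):
    h=cv2.cvtColor(cams.read_camera(c),cv2.COLOR_RGB2HSV);q=cv2.inRange(h,(20,120,60),(35,255,255))
    k,l,s,ce=cv2.connectedComponentsWithStats(q);js=[j for j in range(1,k) if s[j][4]>150];j=min(js,key=lambda j:np.hypot(*(ce[j]-n)));m=l==j;mm[c]=hull(m);print(s[j],ce[j])
mat=box(-.065,.065,-.065,.065,0,.004)
for y in(.0,.3,-.4):
  x,f=fit(mat,mm,[.53,.195,0,y]);print("mat",x.round(4),np.degrees(x[3]).round(1),round(f,3))
E
python3 m2.py
```

```text
cup [0.5484 0.2167 0.0029 0.0038] 0.10861547992620446 [340, 690]
cup side only [ 0.5556  0.191  -0.016  -0.1012] 0.041876046901172526
[180 174  45  43 930] [204.2344086  197.46344086]
[208 231  60  33 809] [241.29789864 247.54264524]
mat [ 0.5349  0.207   0.0026 -0.2848] -16.3 0.159
mat [ 0.5353  0.207   0.002  -0.2788] -16.0 0.159
mat [ 0.5345  0.2072  0.0024 -0.2765] -15.8 0.16
```

Case at (0.527, −0.202) with yaw 9.9°. Rib expected at (0.488, −0.209), measured at (0.492, −0.2105, 0.094). Cup at (0.548, 0.217) with its base at 3–4 mm. Mat at (0.535, 0.207). All of these match the given sizes. I'll do the lid first.

```bash
python3 -m creep '0 0 0.06 0 0.05; 0.02 0.02 0.05 10 0.05; 0.035 0.05 0 10 0.05; 0.035 0.05 0 10 0.05; 0.035 0.05 0 10 0.05; 0.035 0.05 0 10 0.05; 0.035 0.05 0 10 0.05; 0.035 0.05 0 10 0.05' 20; python3 -m creep '0.035 0.05 0 9.6 0.05; 0 0.03 0 0 0.05; 0 0 0 0 0.05;0 0 0 0 0.05'
```

```text
time_s: 3.0
tool_pos: [0.4561, -0.2881, 0.3035]
tool_rot: [180.0, 0.1, 90.6]
force: [-0.1, -0.9, 0.2]
grip_width: 0.0503
grasp_force: 0.0
time_s: 3.5
tool_pos: [0.4898, -0.211, 0.3033]
tool_rot: [-180.0, 0.1, 99.8]
force: [0.5, -0.4, -0.0]
grip_width: 0.0502
grasp_force: 0.0
```

```bash
python3 -m creep '0 0.001 -0.06 0 0.05; 0 0 -0.06 0 0.05; 0 0 -0.06 0 0.05; 0 0 -0.03 0 0.05; 0 0 -0.014 0 0.05; 0 0 0 0 0.05'; python3 look.py b
```

```text
time_s: 4.25
tool_pos: [0.4898, -0.2097, 0.079]
tool_rot: [-180.0, -0.0, 99.8]
force: [0.0, -0.7, 0.3]
grip_width: 0.0499
grasp_force: 0.0
```

View pics/b_side.png

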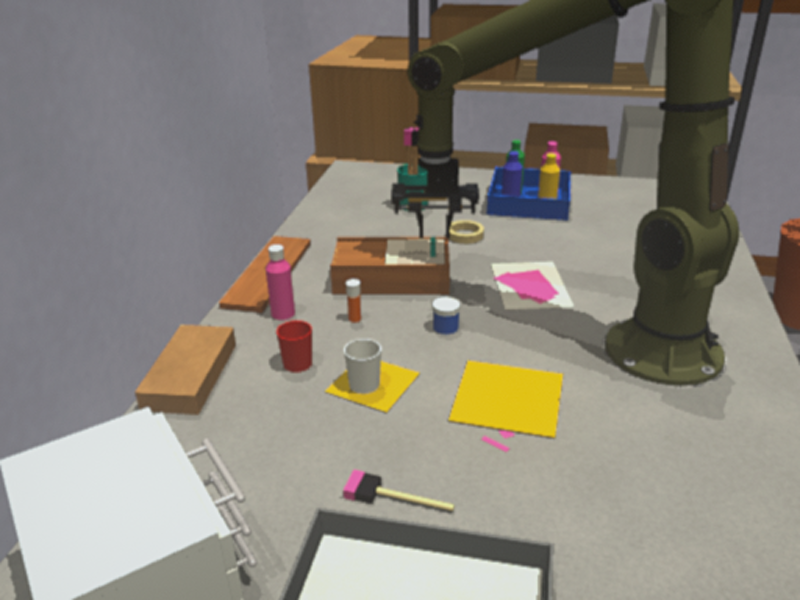

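The fingers, at (421,235) and (448,235), straddle the rib at (433,247). I close them and slide the lid.

```bash
python3 -m creep '0 0 0 0 0; 0 0 0 0 0; 0 0 0 0 0; 0 0 0 0 0; 0 0 0 0 0' 20; python3 -m creep '0.01 0.0017 0 0 0; 0.02 0.0035 0 0 0; 0.02 0.0035 0 0 0; 0.02 0.0035 0 0 0; 0.02 0.0035 0 0 0; 0.015 0.0026 0 0 0; 0 0 0 0 0'
```

```text
time_s: 4.97
tool_pos: [0.4902, -0.2087, 0.0792]
tool_rot: [180.0, 0.0, 99.9]
force: [0.5, -0.7, -0.5]
grip_width: 0.0077
grasp_force: 0.0
time_s: 5.85
tool_pos: [0.5962, -0.1895, 0.0789]
tool_rot: [180.0, -0.1, 99.9]
force: [-1.0, -0.5, -0.9]
grip_width: 0.0005
grasp_force: 0.0
```

```bash
python3 look.py c; python3 -c "
import cv2
a=cv2.imread('pics/c_top.png')[150:370,400:600];b=cv2.imread('pics/c_side.png')[170:320,300:500]
cv2.imwrite('pics/c.png',cv2.hconcat([cv2.resize(a,(400,440),interpolation=2),cv2.resize(b,(400,440),interpolation=2)]))"
```

```text
(no output)
```

View pics/c.png

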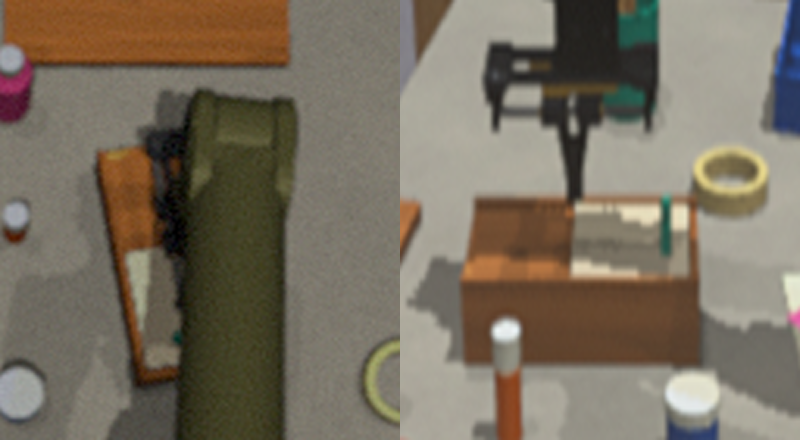

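```bash
cat > m3.py <<'E'
from fit import *
from cell import get_obs
cams.read_camera("side");im=cams.read_camera("side")
p=np.array(get_obs()["tool_pos"]);R=np.array([[np.cos(.1728),-np.sin(.1728)],[np.sin(.1728),np.cos(.1728)]])
w=lambda v:np.r_[R@np.array(v[:2])+[.5268,-.2019],v[2]]
P=np.array([p]+[w(v) for v in[(-.072,.072,.075),(-.072,-.072,.075),(.192,.072,.075),(-.04,.03,.096),(-.04,-.03,.096),(-.04,.03,.072),(-.04,-.03,.072)]])
u=proj(P,"side");print(u.round(1))
print("case side only",fit(box(-.072,.192,-.072,.072,0,.072),{"side":mask("case","side",(250,170))},[.5268,-.2019,0,.17]))
o=cv2.resize(im[:,:,::-1][100:220,180:340],(800,600),interpolation=2)
for q in (u+.5-[180,100])*5: cv2.circle(o,tuple(int(v) for v in q),5,(255,0,255),1)
cv2.imwrite("pics/d.png",o)
E
python3 m3.py
```

```text
[[247.4 158.5]
 [287.4 169.2]
 [286.5 150.9]
 [210.5 169. ]
 [278.  158.2]
 [277.9 150.7]
 [277.9 164.3]
 [277.8 156.7]]
case side only (array([ 0.52588093, -0.19726706,  0.00220958,  0.17776095]), np.float64(0.04706978394924799))
```

View pics/d.png

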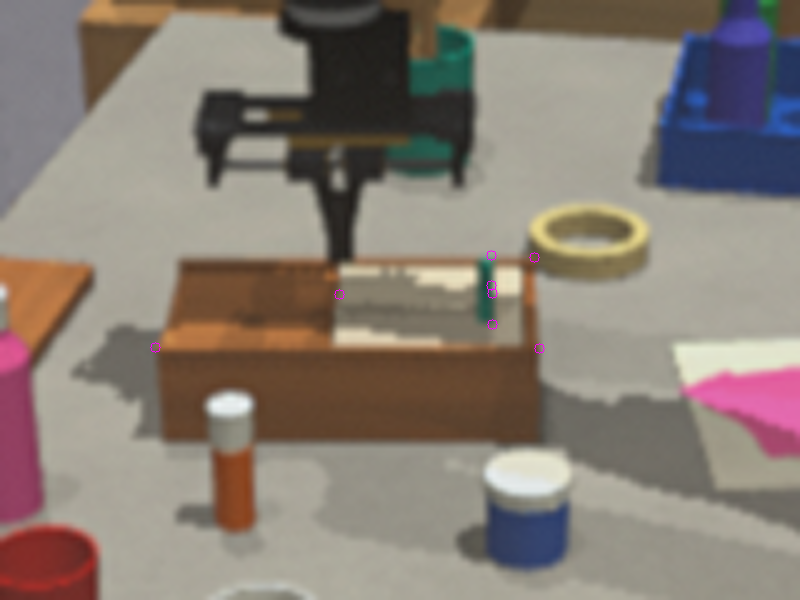

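```bash
python3 - <<'E'
from fit import *
P=np.array([[.225,-.6092,.1922],[.225,-.6092,.2122],[.4898,-.2097,.079],[.4898,-.2097,.099]])
for c in K: print(c,(proj(P,c)*800/512).round(0).tolist())
a=cv2.imread('pics/a_top.png')[380:500,660:800];b=cv2.imread('pics/a_side.png')[70:170,530:630];d=cv2.imread('pics/b_side.png')[190:290,390:490]
cv2.imwrite('pics/e.png',cv2.hconcat([cv2.resize(v,(266,400),interpolation=2) for v in(a,b,d)]))
E
```

```text
top [[710.0, 441.0], [714.0, 441.0], [501.0, 319.0], [502.0, 318.0]]
side [[560.0, 148.0], [561.0, 141.0], [433.0, 248.0], [433.0, 240.0]]
```

View pics/e.png

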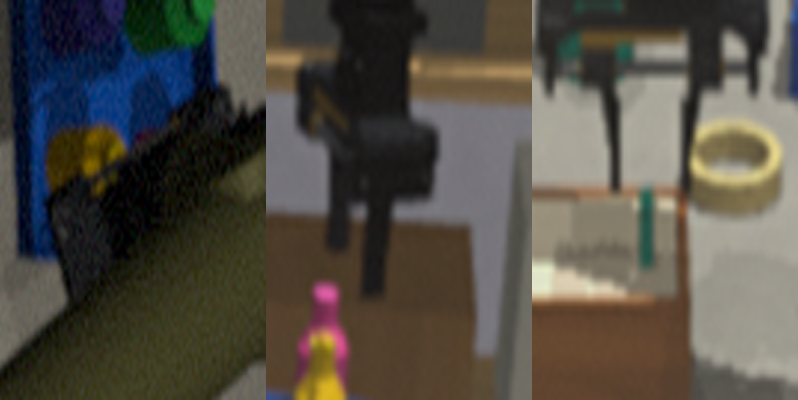

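The visible fingertips sit about 10 px above the projected TCP in every pose, so the tips are really about 25 mm higher than reported. That puts them above the rib, and they closed over it. The lid hasn't moved. I'll straddle the rib again and feel downward for the lid.

```bash
python3 -m creep '0 0 0.02 0 0.05; -0.05 -0.009 0 0 0.05; -0.055 -0.0093 0 0 0.05; 0 0 0 0 0.05; 0 0 -0.02 0 0.05; 0 0 -0.004 0 0.05; 0 0 0 0 0.05'; for i in 1; do python3 -m creep '0 0 -0.003 0 0.05; 0 0 0 0 0.05'; done;  python3 -m creep '0 0 -0.003 0 0.05; 0 0 0 0 0.05'; python3 -m creep '0 0 -0.003 0 0.05; 0 0 0 0 0.05'
```

```text
time_s: 6.98
tool_pos: [0.491, -0.2085, 0.0758]
tool_rot: [180.0, 0.0, 99.9]
force: [-0.6, 0.3, 0.7]
grip_width: 0.0492
grasp_force: 0.0
time_s: 7.22
tool_pos: [0.4904, -0.2087, 0.0723]
tool_rot: [180.0, 0.0, 99.9]
force: [0.1, -0.5, 0.0]
grip_width: 0.0501
grasp_force: 0.0
time_s: 7.48
tool_pos: [0.49, -0.2087, 0.0689]
tool_rot: [-180.0, -0.0, 99.9]
force: [0.3, 0.8, -0.1]
grip_width: 0.0502
grasp_force: 0.0
time_s: 7.72
tool_pos: [0.4899, -0.2087, 0.0659]
tool_rot: [-180.0, -0.0, 99.9]
force: [0.3, -0.3, 0.4]
grip_width: 0.05
grasp_force: 0.0
```

```bash
python3 -m creep '0 0 -0.005 0 0.05; 0 0 0 0 0.05'; python3 -m creep '0 0 -0.004 0 0.05; 0 0 0 0 0.05'; python3 -m creep '0 0 -0.003 0 0.05; 0 0 0 0 0.05' | grep -E 'pos|force'; python3 look.py f; python3 - <<'E'
import cv2
b=cv2.imread('pics/f_side.png')[190:290,390:490]
cv2.imwrite('pics/f.png',cv2.resize(b,(400,400),interpolation=2))
E
```

```text
time_s: 7.98
tool_pos: [0.4898, -0.2086, 0.0606]
tool_rot: [-180.0, -0.0, 99.9]
force: [-0.3, -0.1, 0.3]
grip_width: 0.0499
grasp_force: 0.0
time_s: 8.22
tool_pos: [0.4899, -0.2087, 0.0568]
tool_rot: [-180.0, -0.0, 99.9]
force: [0.2, 1.0, -0.1]
grip_width: 0.0499
grasp_force: 0.0
tool_pos: [0.49, -0.2087, 0.0539]
force: [0.6, -1.0, 0.1]
grasp_force: 0.0
```

View pics/f.png

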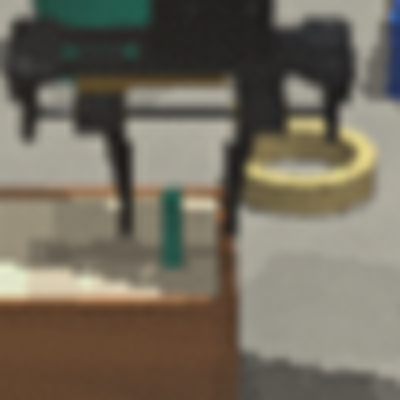

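The tips at about row 249 are now roughly 5 mm above the lid and either side of the rib. Closing.

```bash
python3 -m creep '0 0 0 0 0; 0 0 0 0 0; 0 0 0 0 0; 0 0 0 0 0; 0 0 0 0 0;0 0 0 0 0' 20
```

```text
time_s: 9.32
tool_pos: [0.4906, -0.2087, 0.0543]
tool_rot: [180.0, 0.0, 99.9]
force: [1.7, 0.4, -1.1]
grip_width: 0.0117
grasp_force: 20.0
```

```bash
python3 -m creep '0.01 0.0017 0 0 0; 0.02 0.0035 0 0 0; 0.02 0.0035 0 0 0; 0.02 0.0035 0 0 0; 0.02 0.0035 0 0 0; 0.018 0.0031 0 0 0; 0.008 0.0014 0 0 0; 0 0 0 0 0'; python3 -m creep '0.004 0.0007 0 0 0; 0 0 0 0 0'
```

```text
time_s: 10.32
tool_pos: [0.6073, -0.1881, 0.0543]
tool_rot: [179.9, -0.0, 99.9]
force: [0.7, -0.1, 0.9]
grip_width: 0.0121
grasp_force: 20.0
time_s: 10.58
tool_pos: [0.6072, -0.1882, 0.0543]
tool_rot: [-179.7, -0.0, 99.8]
force: [-7.8, 1.2, 7.6]
grip_width: 0.0119
grasp_force: 20.0
```

Gripped at 12 mm, moved 118–120 mm, and stopped with contact force, so the lid is at its stop. I release it and go to the cup with the fingers closing along case y.

```bash
python3 -m creep '-0.003 -0.0005 0 0 0.05; 0 0 0 0 0.05; 0 0 0 0 0.05; 0 0 0.06 0 0.087; 0 0 0.06 0 0.087; 0 0 0.06 0 0.087; -0.003 0.05 0 -10 0.087; -0.01 0.05 0 -10 0.087'; python3 -m creep '-0.01 0.05 0 -10 0.087; -0.01 0.05 0 -10 0.087; -0.01 0.05 0 -10 0.087; -0.01 0.05 0 -10 0.087; -0.005 0.05 0 -10 0.087; 0 0.05 0 -10 0.087; 0 0.005 0 -10 0.087; 0 0 0 0 0.087'; python3 m2.py | head -2; python3 - <<'E'
from fit import *
for c in K: cams.read_camera(c)
t={c:finder.tip_of("lid_grip",c)[0] for c in K};print(t,tri({c:v["xy"] for c,v in t.items()}))
E
```

```text
time_s: 11.58
tool_pos: [0.5949, -0.0874, 0.235]
tool_rot: [179.9, -0.0, 79.5]
force: [0.8, 1.6, 0.4]
grip_width: 0.0825
grasp_force: 0.0
time_s: 12.58
tool_pos: [0.5489, 0.2176, 0.234]
tool_rot: [180.0, 0.0, 10.1]
force: [0.5, -0.1, -0.5]
grip_width: 0.0868
grasp_force: 0.0
cup [ 0.5495  0.2096 -0.0024 -0.0275] 1.0469523646918217 [255, 708]
cup side only [ 0.5495  0.2096 -0.0024 -0.0275] 0.046952364691821735
{'top': {'xy': [315.2, 169.7], 'p': 0.72}, 'side': {'xy': [243.3, 154.1], 'p': 0.69}} [ 0.60875053 -0.19160987  0.09484607]
```

Rib now at (0.609, −0.192), which is fully open. I descend on the cup.

```bash
python3 -m creep '0 -0.001 -0.06 0 0.087; 0 0 -0.05 0 0.087; 0 0 -0.02 0 0.087; 0 0 0 0 0.087'; python3 look.py g; python3 - <<'E'
import cv2
b=cv2.imread('pics/g_side.png')[200:420,260:480]
a=cv2.imread('pics/g_top.png')[200:420,220:440]
cv2.imwrite('pics/g.png',cv2.hconcat([cv2.resize(v,(400,400),interpolation=2) for v in(a,b)]))
E
```

```text
time_s: 13.58
tool_pos: [0.5487, 0.2155, 0.1036]
tool_rot: [180.0, 0.1, 9.9]
force: [-0.6, 0.2, 0.6]
grip_width: 0.0871
grasp_force: 0.0
```

View pics/g.png

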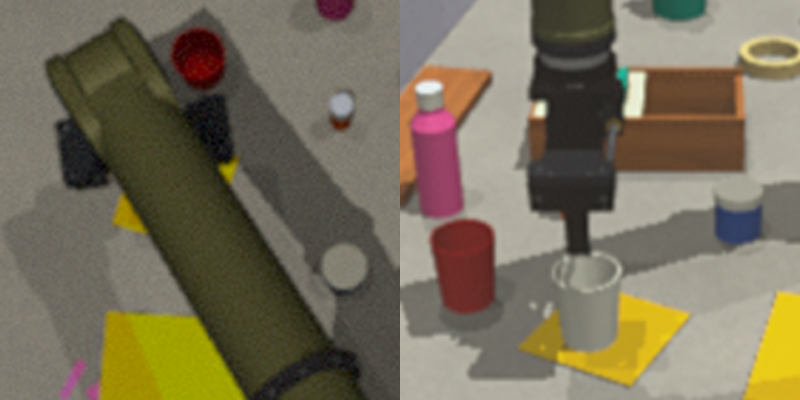

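```bash
python3 - <<'E'
from fit import *
s,c=np.sin(np.radians(9.9)),np.cos(np.radians(9.9))
for z in(.1036,.1266):
  P=np.array([[.5487-s*d,.2155+c*d,z] for d in(.05,-.05)])
  print(z,((proj(P,"side")*800/512-[260,200])*1.818+[400,0]).round(0).tolist())
a=np.linspace(0,6.28,5)
for n,z,r in(("rim",.084,.034),("base",.004,.028)):
  P=np.array([[.5485+dx,.2167+dy,z] for dx,dy in((r,0),(-r,0),(0,r),(0,-r))]);print(n,((proj(P,"side")*800/512-[260,200])*1.818+[400,0]).round(0).tolist())
E
```

```text
0.1036 [[579.0, 281.0], [587.0, 224.0]]
0.1266 [[578.0, 261.0], [586.0, 205.0]]
rim [[550.0, 265.0], [617.0, 273.0], [575.0, 289.0], [592.0, 250.0]]
base [[560.0, 331.0], [614.0, 337.0], [580.0, 351.0], [594.0, 318.0]]
```

Consistent with the tip offset of about 25 mm: the near finger at (578,258) is just outside the near rim. The cup sits about 3 mm toward −x. I descend and grip.

```bash
python3 -m creep '-0.003 0.001 -0.03 0 0.087; 0 0 -0.03 0 0.087; 0 0 -0.02 0 0.087; 0 0 -0.012 0 0.087; 0 0 -0.006 0 0.087; 0 0 0 0 0.087'; python3 -m creep '0 0 0 0 0.05; 0 0 0 0 0.04; 0 0 0 0 0.04; 0 0 0 0 0.04; 0 0 0 0 0.04' 8
```

```text
time_s: 14.42
tool_pos: [0.5465, 0.2168, 0.0065]
tool_rot: [-180.0, -0.0, 9.9]
force: [0.2, 0.6, -0.3]
grip_width: 0.0871
grasp_force: 0.0
time_s: 15.05
tool_pos: [0.5464, 0.2169, 0.0065]
tool_rot: [-180.0, -0.0, 9.9]
force: [-0.3, -0.2, 2.1]
grip_width: 0.0659
grasp_force: 8.0
```

The width of 65.9 mm shows that the pads (38 mm long) hold the cone only at their top edge. The arm can't tilt the tool, so I'll pour by pivoting the cup between the pads against the case's front wall. Gripping right at the rim suits that better: the cup hangs freely and stays clear of the palm. I'll regrip higher.

```bash
python3 -m creep '0 0 0 0 0.08; 0 0 0 0 0.08; 0 0 0.033 0 0.08; 0 0 0 0 0.08; 0 0 0 0 0.05; 0 0 0 0 0.05; 0 0 0 0 0.05; 0 0 0 0 0.05' 12; python3 -m creep '0 0 0.005 0 0.05; 0 0 0.02 0 0.05; 0 0 0.04 0 0.05; 0 0 0.04 0 0.05; 0 0 0.04 0 0.05; 0 0 0 0 0.05' ; python3 look.py h; python3 - <<'E'
import cv2
b=cv2.imread('pics/h_side.png')[130:430,220:520]
cv2.imwrite('pics/h.png',cv2.resize(b,(500,500),interpolation=2))
E
```

```text
time_s: 16.05
tool_pos: [0.5456, 0.2163, 0.0384]
tool_rot: [180.0, 0.1, 9.9]
force: [0.4, 0.4, -2.0]
grip_width: 0.0657
grasp_force: 12.0
time_s: 16.8
tool_pos: [0.5487, 0.2182, 0.1898]
tool_rot: [-179.9, -0.5, 9.9]
force: [-0.2, 0.6, -2.1]
grip_width: 0.0656
grasp_force: 12.0
```

View pics/h.png

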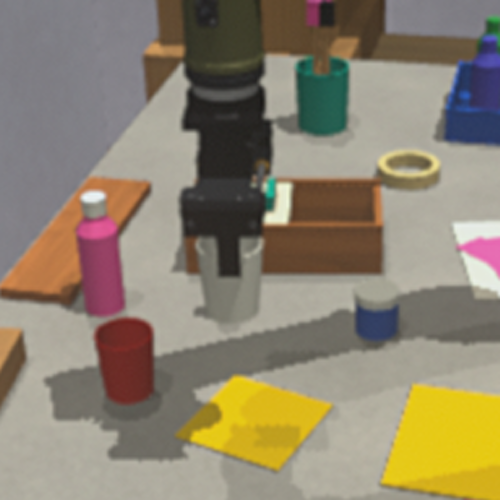

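```bash
python3 - <<'E'
from fit import *
cams.read_camera("side");L=finder.masks_of("cup","side")
m=min(L,key=lambda d:np.hypot(*(np.array(d["xy"])-(288,258)*np.array([.64*1.25,.64*1.1]))))["mask"];r=np.argwhere(m)
print([(d["xy"],d["p"]) for d in L],r.min(0),r.max(0))
for z in(.15,.16,.17,.18): 
  P=cup+[.548,.218,z];u=proj(P,"side");print(z,u.min(0).round(1),u.max(0).round(1))
E
```

```text
[([231.2, 191.2], 0.57), ([286.7, 199.8], 0.5)] [174 216] [207 241]
0.15 [215.9 171.2] [241.7 208.6]
0.16 [215.7 167.9] [241.6 205.4]
0.17 [215.4 164.6] [241.5 202.2]
0.18 [215.2 161.3] [241.3 199. ]
```

Base z is about 0.155 with the reported TCP at 0.190, so rim z ≈ reported z + 0.045. I carry the cup to the front of the case, ahead of its front wall.

```bash
python3 -m creep '-0.003 -0.01 0 0 0.05; -0.006 -0.02 0 0 0.05; -0.01 -0.033 0 0 0.05; -0.013 -0.043 0 0 0.05; -0.013 -0.043 0 0 0.05; -0.013 -0.043 0 0 0.05; -0.013 -0.043 0 0 0.05; -0.013 -0.043 0 0 0.05'; python3 -m creep '-0.013 -0.043 0 0 0.05; -0.013 -0.043 0 0 0.05; -0.011 -0.037 0 0 0.05; -0.008 -0.025 0 0 0.05; -0.005 -0.013 0 0 0.05; 0 0 0 0 0.05; 0 0 0 0 0.05'
```

```text
time_s: 18.0
tool_pos: [0.4606, -0.0633, 0.1835]
tool_rot: [-180.0, 0.1, 9.8]
force: [0.4, 0.7, -1.2]
grip_width: 0.0652
grasp_force: 12.0
time_s: 18.88
tool_pos: [0.4126, -0.221, 0.184]
tool_rot: [-180.0, 0.0, 10.0]
force: [-0.1, -0.3, -2.0]
grip_width: 0.0659
grasp_force: 12.0
```

```bash
python3 -m creep '0 0 -0.04 0 0.05; 0 0 -0.04 0 0.05; 0 0 -0.025 0 0.05; 0 0 -0.008 0 0.05; 0.007 0.0012 0 0 0.05; 0.0066 0.0012 0 0 0.05; 0 0 0 0 0.05'; python3 -m creep '0.0094 0.0016 0.0035 0 0.05; 0.0094 0.0016 0.0035 0 0.05; 0.0098 0.0017 0.0005 0 0.05; 0.0098 0.0017 0 0 0.05; 0 0 0 0 0.05'; python3 look.py i; python3 - <<'E'
import cv2
b=cv2.imread('pics/i_side.png')[100:340,320:560]
cv2.imwrite('pics/i.png',cv2.resize(b,(500,500),interpolation=2))
E
```

```text
time_s: 19.75
tool_pos: [0.427, -0.2201, 0.0722]
tool_rot: [179.9, -0.1, 9.9]
force: [-0.3, -0.3, -2.1]
grip_width: 0.0655
grasp_force: 12.0
time_s: 20.38
tool_pos: [0.4655, -0.2131, 0.0788]
tool_rot: [180.0, -0.1, 9.9]
force: [-0.5, -0.6, 0.4]
grip_width: 0.0657
grasp_force: 12.0
```

View pics/i.png

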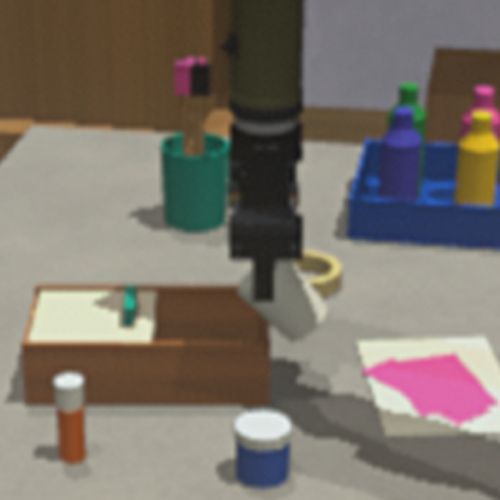

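The cup is tilted about 40° against the front wall edge, mouth toward the well; the pivot works. The ten pictures are used up, so from here I go by numbers. I continue the arc.

```bash
python3 -m creep '0.0094 0.0016 -0.0033 0 0.05; 0.0094 0.0016 -0.0033 0 0.05; 0.0062 0.0011 -0.0045 0 0.05; 0.0062 0.0011 -0.0045 0 0.05; 0 0 0 0 0.05'; python3 -m creep '0.0071 0.0013 -0.006 0 0.05; 0.0071 0.0013 -0.006 0 0.05; 0.0093 0.0016 -0.009 0 0.05; 0 0 0 0 0.05'; python3 -m creep '0.0026 0.0004 -0.005 0 0.05; 0 0 -0.005 0 0.05; 0 0 0 0 0.05; 0 0 0 0 0.05; 0 0 0 0 0.05; 0 0 0 0 0.05; 0 0 0 0 0.05'
cat > m4.py <<'E'
from fit import *
for c in K: cams.read_camera(c)
R=lambda p:np.array([[np.cos(-.173),-np.sin(-.173)],[np.sin(-.173),np.cos(-.173)]])@(p[:2]-[.5268,-.2019])
for c in K:
  k=K[c];E=k["extrinsics"];L=finder.masks_of("bead0",c)
  for d in L:
    if d["p"]<.3: continue
    u=d["xy"];ray=E[:3,:3].T@[(u[0]-k["cx"])/k["fx"],(u[1]-k["cy"])/k["fy"],1];o=-E[:3,:3].T@E[:3,3]
    q=o+ray*(.0155-o[2])/ray[2];print(c,round(d["p"],2),np.round(u),"case xy if on well floor",(R(q)*1000).round())
  print(c,"cup",[(round(d["p"],2),np.round(d["xy"]).tolist(),int(d["mask"].sum())) for d in finder.masks_of("cup",c)])
E
python3 m4.py
```

```text
time_s: 21.1
tool_pos: [0.496, -0.2077, 0.0627]
tool_rot: [-180.0, -0.0, 9.9]
force: [-0.1, -0.2, 0.9]
grip_width: 0.0658
grasp_force: 12.0
time_s: 21.6
tool_pos: [0.5203, -0.2028, 0.0414]
tool_rot: [-180.0, -0.1, 9.9]
force: [0.4, -0.0, 0.5]
grip_width: 0.0657
grasp_force: 12.0
time_s: 22.48
tool_pos: [0.5217, -0.2034, 0.0322]
tool_rot: [180.0, -0.0, 9.9]
force: [2.2, 0.9, 1.5]
grip_width: 0.0658
grasp_force: 12.0
top cup [(0.74, [208.0, 146.0], 337)]
side 0.73 [236. 160.] case xy if on well floor [ 120. -112.]
side cup [(0.93, [188.0, 221.0], 694), (0.65, [282.0, 156.0], 286)]
```

```bash
python3 -m creep '0.002 0 -0.004 0 0.05; -0.005 -0.001 0 0 0.05; 0.005 0.001 0 0 0.05; -0.005 -0.001 0 0 0.05; 0.005 0.001 0 0 0.05; 0 0 0 0 0.05; 0 0 0 0 0.05'; python3 - <<'E'
from fit import *
for c in K: cams.read_camera(c)
im=cams.read_camera("side");L=finder.masks_of("cup","side")
m=min(L,key=lambda d:np.hypot(*(np.array(d["xy"])-(282,156))))["mask"].astype(np.uint8)
print(cv2.minAreaRect(np.argwhere(m)[:,::-1].astype(np.float32)), m.sum())
# expected silhouette for tilt T with mouth centre at G
s,c=np.sin(.173),np.cos(.173);ex=np.array([c,s,0]);ey=np.array([-s,c,0]);ez=np.array([0,0,1.])
for T in range(70,131,10):
  t=np.radians(T);mo=np.sin(t)*ex+np.cos(t)*ez;l=np.cos(t)*ex-np.sin(t)*ez
  P=np.array([.5225,-.203,.0735])+(cup[:,2:]-.08)*mo+cup[:,:1]*l+cup[:,1:2]*ey
  h=cv2.convexHull(proj(P,"side").astype(np.int32));o=np.zeros_like(m);cv2.fillConvexPoly(o,h,1)
  print(T,"mask covered",round((o&m).sum()/m.sum(),3),"mask x",np.argwhere(m)[:,1].min(),np.argwhere(m)[:,1].max(),"row min",np.argwhere(m)[:,0].min(),"model x",h[:,0,0].min(),h[:,0,0].max(),"row",h[:,0,1].min(),h[:,0,1].max())
E
```

```text
time_s: 23.65
tool_pos: [0.523, -0.2033, 0.0277]
tool_rot: [-180.0, 0.1, 9.9]
force: [-0.1, -0.5, 0.0]
grip_width: 0.0653
grasp_force: 12.0
((279.3000183105469, 156.10000610351562), (15.652474403381348, 21.913463592529297), 63.43495178222656) 241
70 mask covered 0.606 mask x 272 290 row min 146 model x 264 291 row 150 174
80 mask covered 0.734 mask x 272 290 row min 146 model x 266 291 row 150 171
90 mask covered 0.822 mask x 272 290 row min 146 model x 267 290 row 150 169
100 mask covered 0.938 mask x 272 290 row min 146 model x 266 291 row 148 169
110 mask covered 1.0 mask x 272 290 row min 146 model x 264 291 row 145 169
120 mask covered 0.929 mask x 272 290 row min 146 model x 263 291 row 142 168
130 mask covered 0.743 mask x 272 290 row min 146 model x 261 290 row 140 167
```

The tilt matches about 110°. I reverse the arc so the cup swings back upright, then check it.

```bash
python3 -m creep '-0.004 -0.0007 0.014 0 0.05; -0.0098 -0.0017 0.009 0 0.05; -0.0142 -0.0024 0.012 0 0.05; -0.0124 -0.0021 0.009 0 0.05; -0.0188 -0.0033 0.0066 0 0.05; -0.0197 -0.0034 0 0 0.05; -0.0187 -0.0032 -0.005 0 0.05; 0 0 0 0 0.05'; python3 -m creep '-0.02 -0.0035 0 0 0.05; 0 0 0.04 0 0.05; 0 0 0.04 0 0.05; 0 0 0.04 0 0.05; 0 0 0 0 0.05; 0 0 0 0 0.05'; cat > m5.py <<'E'
from fit import *
from cell import get_obs
F=[]
for c in ("top","side","top","side","side","side"): cams.read_camera(c);F.append(get_obs()["force"])
print("mean force",np.mean(F,0).round(2))
p=np.array(get_obs()["tool_pos"]);G=p+[0,0,.045];print(p.round(4))
u=proj(G[None]-[0,0,.04],"side")[0];L=finder.masks_of("cup","side")
d=min(L,key=lambda d:np.hypot(*(np.array(d["xy"])-u)));m=d["mask"].astype(np.uint8);r=np.argwhere(m);print(u.round(),d["xy"],m.sum(),r.min(0),r.max(0))
s,c=np.sin(.173),np.cos(.173);ex=np.array([c,s,0]);ey=np.array([-s,c,0]);ez=np.array([0,0,1.])
for T in range(-20,131,10):
  t=np.radians(T);mo=np.sin(t)*ex+np.cos(t)*ez;l=np.cos(t)*ex-np.sin(t)*ez
  P=G+(cup[:,2:]-.08)*mo+cup[:,:1]*l+cup[:,1:2]*ey
  h=cv2.convexHull(proj(P,"side").astype(np.int32));o=np.zeros_like(m);cv2.fillConvexPoly(o,h,1)
  print((T,round((o&m).sum()/(m|o).sum(),2)),end=" ")
E
python3 m5.py; python3 m4.py
```

```text
time_s: 24.85
tool_pos: [0.4237, -0.2206, 0.0732]
tool_rot: [-180.0, 0.1, 9.7]
force: [0.2, -0.3, -1.1]
grip_width: 0.0655
grasp_force: 12.0
time_s: 25.6
tool_pos: [0.4052, -0.2235, 0.193]
tool_rot: [-180.0, 0.1, 9.9]
force: [0.6, -0.4, -1.4]
grip_width: 0.0655
grasp_force: 12.0
mean force [ 0.12 -0.24 -0.95]
[ 0.4054 -0.2234  0.1928]
[303. 128.] [187.2, 219.9] 667 [205 176] [238 199]
(-20, np.float64(0.0)) (-10, np.float64(0.0)) (0, np.float64(0.0)) (10, np.float64(0.0)) (20, np.float64(0.0)) (30, np.float64(0.0)) (40, np.float64(0.0)) (50, np.float64(0.0)) (60, np.float64(0.0)) (70, np.float64(0.0)) (80, np.float64(0.0)) (90, np.float64(0.0)) (100, np.float64(0.0)) (110, np.float64(0.0)) (120, np.float64(0.0)) (130, np.float64(0.0)) top cup [(0.91, [207.0, 144.0], 338)]
side cup [(0.9, [187.0, 221.0], 686), (0.66, [319.0, 113.0], 263)]
```

```bash
python3 m5.py; cat > m6.py <<'E'
from fit import *
import sys
s,c=np.sin(.173),np.cos(.173)
W=np.array([[.5268+c*x-s*y,-.2019+s*x+c*y,.0155] for x,y in((-.062,-.062),(.062,-.062),(.062,.062),(-.062,.062))])
for n in K:
  im=cams.read_camera(n);o=np.zeros(im.shape[:2],np.uint8);cv2.fillConvexPoly(o,proj(W,n).astype(np.int32),255)
  h=cv2.cvtColor(im,cv2.COLOR_RGB2HSV)
  for nm,a,b in(("pink",(150,80,50),(178,255,255)),("yellow",(22,110,70),(36,255,255)),("teal",(75,80,40),(100,255,255))):
    q=cv2.inRange(h,a,b);k,l,st,ce=cv2.connectedComponentsWithStats(q&o);print(n,nm,[(int(st[j][4]),ce[j].round().tolist()) for j in range(1,k)])
E
python3 m6.py
```

```text
mean force [ 0.22  0.33 -0.66]
[ 0.4059 -0.2237  0.1937]
[302. 127.] [186.3, 221.1] 652 [205 177] [238 199]
(-20, np.float64(0.0)) (-10, np.float64(0.0)) (0, np.float64(0.0)) (10, np.float64(0.0)) (20, np.float64(0.0)) (30, np.float64(0.0)) (40, np.float64(0.0)) (50, np.float64(0.0)) (60, np.float64(0.0)) (70, np.float64(0.0)) (80, np.float64(0.0)) (90, np.float64(0.0)) (100, np.float64(0.0)) (110, np.float64(0.0)) (120, np.float64(0.0)) (130, np.float64(0.0)) top pink [(51, [313.0, 184.0]), (26, [306.0, 191.0]), (2, [300.0, 196.0]), (1, [302.0, 207.0])]
top yellow [(8, [299.0, 184.0]), (2, [322.0, 188.0])]
top teal [(18, [321.0, 181.0]), (51, [319.0, 195.0])]
side pink []
side yellow []
side teal []
```

The beads are in the well and the weight is near the empty-cup value. The cup is still stuck at about 105°. I loosen the grip so gravity can swing it down.

```bash
python3 -m creep '0 0 0 0 0.05; 0 0 0 0 0.05; 0 0 0.012 0 0.05; 0 0 -0.012 0 0.05; 0 0 0.012 0 0.05; 0 0 -0.012 0 0.05; 0 0 0 0 0.05' 3; cat > m7.py <<'E'
from fit import *
from cell import get_obs
im=cams.read_camera("side");p=np.array(get_obs()["tool_pos"]);G=p+[0,0,.045]
for _ in range(6):
  L=[d for d in finder.masks_of("cup","side") if d["xy"][0]>215]
  if L: break
  cams.read_camera("side")
if not L: raise SystemExit("no cup seen")
d=L[0];m=d["mask"].astype(np.uint8);r=np.argwhere(m);print(d["p"],d["xy"],m.sum(),r.min(0),r.max(0),"G px",proj(G[None],"side").round())
yaw=np.radians(get_obs()["tool_rot"][2]);s,c=np.sin(yaw),np.cos(yaw);ex=np.array([c,s,0]);ey=np.array([-s,c,0]);ez=np.array([0,0,1.])
for T in range(-20,131,10):
  t=np.radians(T);mo=np.sin(t)*ex+np.cos(t)*ez;l=np.cos(t)*ex-np.sin(t)*ez
  P=G+(cup[:,2:]-.08)*mo+cup[:,:1]*l+cup[:,1:2]*ey
  h=cv2.convexHull(proj(P,"side").astype(np.int32));o=np.zeros_like(m);cv2.fillConvexPoly(o,h,1)
  print((T,round(float((o&m).sum()/(m|o).sum()),2)),end=" ")
E
python3 m7.py
```

```text
time_s: 27.58
tool_pos: [0.4051, -0.2233, 0.1924]
tool_rot: [-179.9, 0.1, 9.9]
force: [-0.8, 0.8, -1.1]
grip_width: 0.0659
grasp_force: 3.0
0.7 [300.5, 126.8] 433 [114 289] [142 313] G px [[303. 117.]]
(-20, 0.59) (-10, 0.69) (0, 0.6) (10, 0.49) (20, 0.4) (30, 0.31) (40, 0.24) (50, 0.2) (60, 0.16) (70, 0.12) (80, 0.1) (90, 0.08) (100, 0.07) (110, 0.06) (120, 0.05) (130, 0.05)
```

It swung down to upright. I firm the grip and carry it to the mat centre.

```bash
python3 -m creep '0 0 0 0 0.05; 0.003 0.01 0 0 0.05; 0.006 0.02 0 0 0.05; 0.01 0.033 0 0 0.05; 0.013 0.043 0 0 0.05; 0.013 0.043 0 0 0.05; 0.013 0.043 0 0 0.05; 0.013 0.043 0 0 0.05' 10; python3 -m creep '0.013 0.043 0 0 0.05; 0.013 0.043 0 0 0.05; 0.013 0.043 0 0 0.05; 0.013 0.043 0 0 0.05; 0.006 0.016 0 0 0.05; 0.003 0.008 0 0 0.05; 0 0 0 0 0.05; 0 0 0 0 0.05'; python3 m7.py; python3 m6.py
```

```text
time_s: 28.68
tool_pos: [0.4771, 0.0136, 0.194]
tool_rot: [180.0, -0.0, 9.9]
force: [0.8, -0.2, -1.7]
grip_width: 0.0657
grasp_force: 10.0
time_s: 29.68
tool_pos: [0.538, 0.2057, 0.1937]
tool_rot: [179.9, 0.0, 9.8]
force: [0.0, -0.5, -1.1]
grip_width: 0.0657
grasp_force: 10.0
0.79 [230.1, 189.2] 595 [170 217] [204 246] G px [[233. 173.]]
(-20, 0.55) (-10, 0.61) (0, 0.51) (10, 0.41) (20, 0.31) (30, 0.24) (40, 0.18) (50, 0.15) (60, 0.12) (70, 0.1) (80, 0.09) (90, 0.08) (100, 0.07) (110, 0.07) (120, 0.06) (130, 0.06) top pink [(50, [313.0, 184.0]), (24, [306.0, 191.0]), (1, [333.0, 198.0]), (1, [329.0, 209.0]), (1, [332.0, 208.0]), (1, [323.0, 210.0])]
top yellow [(9, [299.0, 185.0]), (12, [323.0, 189.0])]
top teal [(25, [321.0, 181.0]), (55, [319.0, 195.0])]
side pink []
side yellow []
side teal []
```

```bash
cat >> m7.py <<'E'
best=[]
for T in range(-24,25,4):
 for dz in np.arange(-.02,.021,.004):
  for dx in np.arange(-.012,.013,.004):
   t=np.radians(T);mo=np.sin(t)*ex+np.cos(t)*ez;l=np.cos(t)*ex-np.sin(t)*ez
   P=G+dz*ez+dx*ex+(cup[:,2:]-.08)*mo+cup[:,:1]*l+cup[:,1:2]*ey
   h=cv2.convexHull(((proj(P,"side")+.5)*16).astype(np.int32));o=np.zeros_like(m);cv2.fillConvexPoly(o,h,1,shift=4)
   best.append((round(float((o&m).sum()/(m|o).sum()),3),T,round(dz,3),round(dx,3)))
print();print(sorted(best)[-6:])
E
python3 m7.py
```

```text
0.81 [228.5, 187.7] 619 [171 216] [204 246] G px [[233. 173.]]
(-20, 0.59) (-10, 0.63) (0, 0.52) (10, 0.41) (20, 0.32) (30, 0.24) (40, 0.19) (50, 0.16) (60, 0.13) (70, 0.1) (80, 0.1) (90, 0.09) (100, 0.08) (110, 0.08) (120, 0.07) (130, 0.07) 
[(0.702, -20, np.float64(-0.004), np.float64(-0.004)), (0.708, -16, np.float64(-0.004), np.float64(0.0)), (0.712, -20, np.float64(-0.008), np.float64(0.0)), (0.717, -24, np.float64(-0.008), np.float64(-0.004)), (0.719, -20, np.float64(-0.004), np.float64(0.0)), (0.72, -24, np.float64(-0.004), np.float64(-0.004))]
```

```bash
sed -i 's/^best=\[\]/hh=cv2.convexHull(r[:,::-1].astype(np.int32).copy());m=np.zeros_like(m);cv2.fillConvexPoly(m,hh,1);best=[]/' m7.py; python3 m7.py | tail -1; python3 - <<'E'
import numpy as np,cv2
from fit import *
L=[d for d in finder.masks_of("cup","side") if d["xy"][0]>205]
for d in L[:1]:
  for y in range(168,207,3):
    x=np.flatnonzero(d["mask"][y]);print(y,(x.min(),x.max(),len(x)) if len(x) else '')
E
```

```text
[(0.897, -24, np.float64(-0.004), np.float64(-0.004)), (0.898, -16, np.float64(-0.008), np.float64(0.0)), (0.9, -20, np.float64(-0.004), np.float64(-0.004)), (0.905, -20, np.float64(-0.008), np.float64(0.0)), (0.91, -24, np.float64(-0.008), np.float64(-0.004)), (0.914, -16, np.float64(-0.004), np.float64(0.0))]
168 
171 (np.int64(222), np.int64(240), 10)
174 (np.int64(222), np.int64(244), 15)
177 (np.int64(221), np.int64(246), 18)
180 (np.int64(220), np.int64(246), 18)
183 (np.int64(220), np.int64(245), 17)
186 (np.int64(219), np.int64(244), 26)
189 (np.int64(218), np.int64(242), 25)
192 (np.int64(218), np.int64(240), 23)
195 (np.int64(217), np.int64(239), 23)
198 (np.int64(217), np.int64(237), 21)
201 (np.int64(219), np.int64(236), 18)
204 (np.int64(224), np.int64(234), 11)
```

The cup leans about 18° (base toward +x) because it overswung. I lower it near the mat and let it settle at low grip with small shakes.

```bash
python3 -m creep '0 0 -0.04 0 0.05; 0 0 -0.04 0 0.05; 0 0 -0.03 0 0.05; 0 0 -0.009 0 0.05; 0 0 0 0 0.05' 10; python3 -m creep '0 0 0 0 0.05; 0 0 0 0 0.05; 0 0 0.005 0 0.05; 0 0 -0.005 0 0.05; 0 0 0.005 0 0.05; 0 0 -0.005 0 0.05; 0 0 0 0 0.05; 0 0 0 0 0.05' 3; python3 m7.py | tail -1
```

```text
time_s: 30.75
tool_pos: [0.5379, 0.2075, 0.0749]
tool_rot: [-180.0, 0.0, 9.9]
force: [0.5, 0.4, 0.6]
grip_width: 0.0662
grasp_force: 10.0
time_s: 31.75
tool_pos: [0.5378, 0.2073, 0.0745]
tool_rot: [180.0, 0.0, 9.9]
force: [-0.7, 0.5, -1.6]
grip_width: 0.0659
grasp_force: 3.0
[(0.806, -20, np.float64(-0.012), np.float64(0.0)), (0.806, -16, np.float64(-0.012), np.float64(0.0)), (0.809, -16, np.float64(-0.008), np.float64(0.0)), (0.81, -24, np.float64(-0.008), np.float64(-0.004)), (0.81, -20, np.float64(-0.004), np.float64(-0.004)), (0.819, -24, np.float64(-0.012), np.float64(-0.004))]
```

Still about −18°. I'll touch the low base corner to the mat and walk the pivot +x over it to right the cup.

```bash
python3 -m creep '-0.009 -0.0015 -0.004 0 0.05; -0.009 -0.0015 -0.004 0 0.05; 0 0 -0.004 0 0.05; 0 0 0 0 0.05' 5; python3 -m creep '0 0 -0.003 0 0.05; 0 0 -0.003 0 0.05; 0 0 0 0 0.05'; python3 -m creep '0 0 -0.003 0 0.05; 0 0 0 0 0.05';python3 -m creep '0 0 -0.003 0 0.05; 0 0 0 0 0.05'; python3 -m creep '0 0 -0.003 0 0.05; 0 0 0 0 0.05'
```

```text
time_s: 32.35
tool_pos: [0.5197, 0.2041, 0.0624]
tool_rot: [180.0, 0.0, 9.9]
force: [-0.1, 1.0, 0.0]
grip_width: 0.0657
grasp_force: 5.0
time_s: 32.72
tool_pos: [0.5197, 0.2042, 0.0563]
tool_rot: [180.0, 0.0, 9.9]
force: [0.4, -0.7, -0.5]
grip_width: 0.0658
grasp_force: 5.0
time_s: 32.98
tool_pos: [0.5197, 0.2042, 0.0534]
tool_rot: [180.0, 0.0, 9.9]
force: [-0.3, -0.4, -1.3]
grip_width: 0.0656
grasp_force: 5.0
time_s: 33.22
tool_pos: [0.5197, 0.2042, 0.0504]
tool_rot: [180.0, 0.0, 9.9]
force: [0.1, -0.4, -0.6]
grip_width: 0.0658
grasp_force: 5.0
time_s: 33.48
tool_pos: [0.5202, 0.2045, 0.048]
tool_rot: [180.0, -0.0, 9.9]
force: [0.0, -1.8, 0.8]
grip_width: 0.0657
grasp_force: 5.0
```

```bash
python3 -m creep '0 0 -0.002 0 0.05; 0 0 0 0 0.05'; python3 -m creep '0.007 0.0012 0 0 0.05; 0.007 0.0012 -0.001 0 0.05; 0.007 0.0012 -0.002 0 0.05; 0.004 0.0007 -0.002 0 0.05; 0 0 0 0 0.05'; python3 m7.py | tail -1
```

```text
time_s: 33.72
tool_pos: [0.5212, 0.2048, 0.0468]
tool_rot: [-180.0, -0.2, 9.9]
force: [0.4, -1.2, 4.7]
grip_width: 0.066
grasp_force: 5.0
time_s: 34.35
tool_pos: [0.546, 0.2099, 0.041]
tool_rot: [-179.9, -0.1, 9.9]
force: [0.6, 0.9, 5.0]
grip_width: 0.0655
grasp_force: 5.0
[(0.727, -8, np.float64(-0.004), np.float64(-0.008)), (0.728, -8, np.float64(-0.016), np.float64(-0.008)), (0.728, -8, np.float64(-0.012), np.float64(-0.008)), (0.728, -4, np.float64(-0.016), np.float64(-0.004)), (0.728, -4, np.float64(-0.012), np.float64(-0.004)), (0.728, -4, np.float64(-0.008), np.float64(-0.004))]
```

Nearly upright now, and the height is close to the original grasp height. I press slightly, release, and retreat straight up.

```bash
python3 -m creep '0.003 0.0005 -0.002 0 0.05; 0 0 0 0 0.05; 0 0 0 0 0.072; 0 0 0 0 0.08; 0 0 0 0 0.087; 0 0 0 0 0.087; 0 0 0 0 0.087'; python3 -m creep '0 0 0.02 0 0.087; 0 0 0.05 0 0.087; 0 0 0.06 0 0.087; 0 0 0.06 0 0.087; -0.04 -0.04 0 0 0.087; -0.04 -0.04 0 0 0.087; -0.04 -0.04 0 0 0.087; 0 0 0 0 0.087'; python3 m2.py; python3 m6.py
```

```text
time_s: 35.33
tool_pos: [0.5478, 0.2089, 0.0386]
tool_rot: [180.0, 0.0, 9.9]
force: [0.4, -0.6, 0.8]
grip_width: 0.0866
grasp_force: 0.0
time_s: 36.33
tool_pos: [0.4262, 0.0862, 0.2303]
tool_rot: [179.8, -0.1, 9.6]
force: [0.4, -0.1, -0.5]
grip_width: 0.0871
grasp_force: 0.0
cup [0.5448 0.2165 0.0044 0.1253] 0.28918502617037434 [264, 706]
cup side only [ 0.5495  0.2004 -0.0076 -0.0813] 0.0347607489597781
[180 185  25  26 240] [189.30416667 200.82916667]
[208 232  60  32 815] [240.69325153 247.71411043]
mat [ 0.5315  0.2099  0.0049 -0.2639] -15.1 0.831
mat [ 0.5287  0.2195  0.0124 -0.2653] -15.2 0.848
mat [ 0.5313  0.21    0.0045 -0.2828] -16.2 0.83
top pink [(51, [313.0, 184.0]), (24, [306.0, 191.0]), (1, [329.0, 209.0]), (1, [304.0, 213.0])]
top yellow [(6, [299.0, 184.0]), (13, [323.0, 189.0])]
top teal [(25, [321.0, 181.0]), (56, [319.0, 195.0])]
side pink []
side yellow []
side teal []
```

```bash
python3 -m creep '0 -0.05 0.03 0 0.087; 0 -0.055 0 0 0.087; 0 -0.055 0 0 0.087; 0 -0.055 0 0 0.087; -0.01 -0.055 0 0 0.087; -0.01 -0.055 0 0 0.087; -0.02 -0.055 0 0 0.087; -0.02 -0.05 0 0 0.087'; python3 -m creep '-0.03 -0.05 0 0 0.087; -0.03 -0.05 0 0 0.087; -0.02 -0.05 0 0 0.087; 0 0 0 0 0.087'; python3 m2.py; python3 m6.py; python3 - <<'E'
from fit import *
from cell import get_obs
now=cams.read_camera("top");old=cv2.cvtColor(cv2.resize(cv2.imread("pics/a_top.png"),(512,384),interpolation=cv2.INTER_AREA),cv2.COLOR_BGR2RGB)
h=cv2.cvtColor(now,cv2.COLOR_RGB2HSV)[176:200,185:212];print("saturated px in cup area by hue: pink",cv2.inRange(h,(140,80,50),(178,255,255)).sum()//255,"teal",cv2.inRange(h,(75,80,40),(100,255,255)).sum()//255)
cams.read_camera("side")
for n in("lid_grip","paint_bottle","paint_jar","glue_stick","tape_roll","foam_brush"):
  print(n,[[ [round(float(v)) for v in d['xy']] for d in finder.tip_of(n,c)[:2]] for c in K])
t={c:finder.tip_of("lid_grip",c)[0]["xy"] for c in K};print("rib",tri(t))
print(get_obs()["time_s"])
E
```

```text
time_s: 37.72
tool_pos: [0.3676, -0.3426, 0.2581]
tool_rot: [-180.0, 0.0, 9.9]
force: [0.7, -0.6, -0.2]
grip_width: 0.0872
grasp_force: 0.0
time_s: 38.22
tool_pos: [0.2844, -0.4947, 0.2573]
tool_rot: [-180.0, 0.2, 9.5]
force: [0.6, 0.5, 0.2]
grip_width: 0.0867
grasp_force: 0.0
cup [0.5455 0.2142 0.0027 0.0569] 0.11424356683818593 [325, 751]
cup side only [0.5444 0.2166 0.0045 0.0439] 0.04828379044178022
[180 174  45  43 933] [203.87459807 197.19292605]
[208 232  60  32 814] [240.66216216 247.7039312 ]
mat [ 0.5345  0.2066  0.0019 -0.2777] -15.9 0.163
mat [ 0.5347  0.2067  0.0022 -0.2739] -15.7 0.164
mat [ 0.5347  0.2067  0.0018 -0.2774] -15.9 0.163
top pink [(49, [313.0, 184.0]), (24, [306.0, 191.0]), (1, [332.0, 192.0]), (1, [332.0, 208.0])]
top yellow [(8, [299.0, 184.0]), (13, [323.0, 189.0])]
top teal [(25, [321.0, 181.0]), (55, [319.0, 195.0])]
side pink []
side yellow []
side teal []
saturated px in cup area by hue: pink 0 teal 0
lid_grip [[[316, 170]], [[243, 154]]]
paint_bottle [[[259, 131]], [[183, 203]]]
paint_jar [[[262, 224], [325, 193]], [[284, 208]]]
glue_stick [[[260, 170]], [[227, 203]]]
tape_roll [[[385, 220]], [[296, 151]]]
foam_brush [[[125, 214], [315, 195]], [[242, 317]]]
rib [ 0.60824971 -0.19234512  0.09628854]
39.425
```

```bash
python3 - <<'E'
from fit import *
im=cams.read_camera("top");u=proj(np.array([[.545,.215,.012]]),"top")[0].round().astype(int);h=cv2.cvtColor(im,cv2.COLOR_RGB2HSV)
x,y=u;p=h[y-4:y+5,x-5:x+6];print(u,"sat\n",p[...,1],"\nyellow bead px hsv",h[189,323],h[184,299])
E
```

```text
[200 192] sat
 [[  7   8   8   8  10   7  11   8  11   8   7]
 [ 11  13   8  14  19   9   6  10   5  11   7]
 [ 14  17  15  20  18  20   8   5  11   8   8]
 [  4   9  14  12  17  14  16   3   5   8   2]
 [ 23  16   4   7  14  19  14   6   7  12   6]
 [ 30  36  31   8   4   5   4   9  11   8   7]
 [ 32  34  36  40  36  30  20  21  17   2   7]
 [ 37  32  30  32  31  31  15  14   2  15  21]
 [  2   4  11   2  12  15   4   7  14  23 103]] 
yellow bead px hsv [ 27 255 147] [ 24 255 151]
```

The cup is empty, upright and on its mat. The lid is open, all eight beads are in the well, and the other things haven't moved.

```bash
python3 -c "
from cell import ticket
print(ticket.sign_off())"
```

```text
the job is handed in; nothing more can be done
None
```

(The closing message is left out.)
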